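# Fit the die collar on the clay extruder and hold it home

### The job

The clay extruder stands mouth up in its green loading stand with the star die already in its mouth. Put the knurled collar on the barrel, lip uppermost as it lies, turn it until its hidden keyways drop over the pins, then press it fully home against the sprung die and finish still holding it pressed down there, so that I can put in the locking screws. Leave the other things on the table where they are.

Things in the scene. Friction and masses are not known exactly. Their poses are not given: they have to be found in the camera images.
- collar: The die-retaining collar: grey metal ring with upright knurling ribs, 60 mm across, 40 mm tall, about 0.18 kg, lying lip up on the table. Origin: centre of its underside; z up its axis. Bore 48.6 mm, open from below, 32 mm deep. Three keyways 8.5 mm wide, 120 degrees apart, run up inside the bore; they cannot be seen from outside and their place relative to the x axis is not known.
- collar_lip (a point): Centre of the collar's top face, 40 mm above its underside: the lip, 8 mm thick, with a 28 mm round window in it.
- mouth (a point): Centre of the rim of the extruder's upright steel barrel, 170 mm above the table; z up. Barrel 46 mm across, last 4 mm bevelled to 41 mm. The collar slides over it, first stopping on the pins with its underside 14.5 mm below the rim; fully home its underside is 32 mm below the rim (lip on rim). The barrel is bare down to 62 mm above the table; there the stand begins (120 x 110 mm at its base).
- pin_level (a point): On the barrel's axis 17 mm below the rim, level with three brass pins, 5 mm thick, 120 degrees apart, that stick out 3.5 mm from the barrel. The barrel is clamped firmly at any angle: where round it the pins point is not known, and these axes do not tell. At most 120 degrees of turning of a collar resting on them, either way, pushed down lightly (a few newtons), lets it drop over them.
- die (a joint): How far the sprung star die (brass disc, 38 mm across, in the mouth) is pressed in, in m: 0 when free, its face then 5 mm proud of the rim; 0.005 when flush, as with the collar fully home. Its spring pushes up with 4 N at 0 and 8 N at 0.005, so a collar that is let go rises again by 5 mm.
- screw_tray: bystander: blue plastic tray 80 x 80 x 16 mm with the locking screws and a hex key; origin at the centre of its underside
- die_board: bystander: wooden board 80 x 80 mm with four spare dies on it, 18 mm tall; origin at the centre of its underside
- glaze_jar: bystander: green glass jar with white lid, 60 mm across, 85 mm tall; origin at the centre of its underside
- plunger: bystander: the extruder's plunger lying down, steel rod with white piston and wooden T-handle, about 310 mm long, 37 mm tall, 110 mm wide at the T; origin at the middle of its length on the table, x along the rod towards the T
- rolling_pin: bystander: wooden rolling pin, 340 mm long, 50 mm thick; origin below its middle, x along it
- slat_a: bystander: pale wooden rolling slat 420 x 28 x 10 mm, x along it
- slat_b: bystander: dark wooden rolling slat 420 x 28 x 10 mm, x along it
- clay_knife: bystander: black-handled wooden clay knife, 185 mm long, 8 mm tall, x along it
Not all that is in view belongs to the job. Leave any yellow look-alike of the collar alone.

How it is judged:
On the way:
1. the collar is on the barrel, over the mouth and near the pins (horizontal distance between collar and mouth below 0.004 m and z of collar in the frame of mouth below -0.01 m), for 0.05 s.
At the end, for the whole second after the job is handed in: The collar sits on the barrel with its underside at least 30.5 mm below the rim (home is 32 mm), centred within 3 mm and upright within 0.06 rad, the die pressed in more than 3.5 mm, all at rest, and the fingers still bear on the collar with more than 2 N, through the last second (horizontal distance between collar and mouth below 0.003 m and z of collar in the frame of mouth below -0.0305 m and angle between collar's own z axis and vertical below 0.06 rad and value of joint die above 0.0035 m and contact force between the fingers and collar above 2 N and linear speed of collar below 0.01 m/s); the arm keeps its last pose, push and grip.
It fails at once if a bystander is shoved more than 30 mm (distance of any of screw_tray, die_board, glaze_jar, plunger, rolling_pin, slat_a, slat_b, clay_knife from where it was at the start of the episode above 0.03 m).
It also fails if it takes over 45 s, if anything falls off the work surface, if the arm or the gripper's body presses on something with over 40 N, if the wrist force passes 120 N, or if a joint passes its speed limit or range.

### The arm

A 7-joint arm with a two-finger parallel gripper is mounted at the origin on the work surface. World frame = base frame: x ahead of the robot, y to its left, z up, the work surface at z = 0. Lengths are in m, angles in rad, forces in N, time in s.
With the tool pointing down it reaches from about 0.4 to 0.875 m from the base axis. Payload 19.3 kg.
Tool frame: the origin (TCP) lies between the finger pads; the fingertips stand 17 mm ahead of it and the grasp point (between the pads) lies 2 mm behind it (bot.tips_ahead is the z of the fingertips in the tool frame, in m); z points along the fingers, y is the direction in which the jaws open and shut (so a half turn about z gives the same grasp; the last joint's range is limited). The gripper opens to 85 mm and grips with 20 to 120 N. Pads are 22 mm wide; open, the fingers measure 114 mm over their backs; the gripper's body (76 mm by 85 mm) begins 54 mm behind the grasp point. The pads swing forward as they close: fully open they stand 13 mm farther back than shut.
Start: joints at [1.119, 0.521, -0.036, 1.599, 0.021, 1.021, -0.113], TCP at [0.233, -0.58, 0.248] pointing down, gripper open.
Joint ranges: [-2.91, 2.91], [-0.3, 2.13], [-1.5, 1.42], [0.17, 2.43], [-1.26, 4.41], [0.16, 1.93], [-2.52, 2.52]. Speed limits (rad/s): [1.89, 1.89, 2.39, 2.39, 3.01, 3.01, 3.01].

### API

Orientations are given as [roll, pitch, yaw] about the fixed x, y, z axes, in that order (R = Rz(yaw) Ry(pitch) Rx(roll)).
In Python, from workcell import telemetry, cams, job, bot gives the robot as it stands.
- The arm moves only by the tool arm_command, never from a script. Its argument "deltas" is a list of rows, each a list of 7 numbers: the opening, from -1 (shut) to 1 (fully open), so that 0 is half open, then the shift along the tool's x, y, z normalised to -1 to 1, where 1 is 150 mm, then the turn, a rotation vector about the tool's x, y, z normalised to -1 to 1, where 1 is 45 degrees. In form: [[hand, tx, ty, tz, rx, ry, rz], ...]. A call has 1 to 8 rows; each row is the pose to reach, as a shift and turn from the pose commanded when the call began, along the tool's axes at that moment; what a row does not reach only later rows make up. A row lasts 1/8 s, in which the tool goes at most 62.5 mm and 10.7 degrees, less where a joint would pass 70% of its speed; a pose out of reach is approached as far as the arm can. A call with a number of a shift or a turn outside -1 to 1 is refused whole. A call with a gripper value outside its range is refused whole. The fingers move at their own pace and stop on an object; "newtons" is the grip in N (left out, the last holds). Time passes only in rows, so rows that repeat a pose let the fingers close. It gives the time, the measured TCP pose, the force and the opening at its end, in the units of the state.
- telemetry.observe(): the state, without advancing time (a new reading comes with each control period).
- cams.grab_frame(name): name is "scene" or "top" or "wrist"; returns the picture (480x640x3 uint8, blue, green, red); there is no depth.
- cams.get_calibration(name): a dict with "fx", "fy", "cx", "cy" (pixels), "R" (3x3) and "t" (3): a world point X has camera coordinates R X + t. Camera axes: x right, y down, z forward; pixel columns grow to the right and rows downward; lengths in m; the calibration is good to about 2 mm. A picture is of the moment at which its call begins: read the wrist's pose just before it. get_calibration takes no time and is no camera call; for the wrist camera it gives the pose at the moment of the call.
- job.job_done(): hands the job in, once; it reports no verdict.
The state is a dict: "clock": time; "qpos": joint angles; "qd": joint speeds; "joint_efforts": joint torques, N m; "position": TCP position; "tool_rot": TCP orientation; "force": force on the tool from outside, world axes, zero at the start; "moment": the same for the moment, N m; "grip_width": finger opening in m.
Only numpy, scipy, OpenCV 4.12 (cv2) and the standard library are available. Lean on these libraries where they do the work, as an engineer would, in place of code of your own. Each camera call takes 0.05 s, during which the arm holds its last target.

## Working session

There is one attempt and no reset: what is moved stays moved. The work goes in short steps, Python scripts to look and compute and a tool call to move; the robot and the scene stay as the last step left them, time stands still between calls to the robot, and variables do not carry over. Pictures are saved under pics/ and viewed, and the job is handed in when it is done.

Besides the shell and the picture viewer there is one more tool, called after ">>>" as name([rows], argument=value, ...), one row to a line, values as JSON. arm_command: Moves the arm, as the interface text tells. Its arguments: {"type":"object","properties":{"deltas":{"type":"array","items":{"type":"array","items":{"type":"number"}}},"newtons":{"type":"number"}},"required":["deltas"]}

```bash
ls; mkdir -p pics
python3 - <<'E'
from workcell import telemetry, cams, job, bot
import cv2
s=telemetry.observe(); print(s)
for n in("scene","top"):
    cv2.imwrite(f"pics/{n}0.png",cams.grab_frame(n)); print(n,cams.get_calibration(n))
print(bot.tips_ahead)
E
```

```text
pics
{'clock': 0.0, 'qpos': array([ 1.11877033,  0.52200565, -0.03636112,  1.59998228,  0.0211849 ,
        1.02109759, -0.11279093]), 'qd': array([ 0.00049899,  0.00024581,  0.00128113,  0.0002526 , -0.00064701,
       -0.0020232 ,  0.00081383]), 'joint_efforts': array([ 1.00486392e-03, -9.27112913e+01,  1.98001117e+00, -3.69933879e+01,
        1.77643367e-02,  8.14588711e-03, -1.03775130e-05]), 'position': array([ 0.23275972, -0.57970987,  0.24773976]), 'tool_rot': array([-3.14048493e+00,  4.89726970e-05,  3.81845996e-01]), 'force': array([ 0.29754335, -0.4392201 ,  0.20058699]), 'moment': array([-0.02115492,  0.03804487, -0.03062319]), 'grip_width': 0.08561926758121825}
scene {'fx': 552.6081633482953, 'fy': 552.6081633482953, 'cx': 318.718874630223, 'cy': 236.94681427124274, 'R': array([[-0.20854698,  0.97796265,  0.00985962],
       [ 0.80931557,  0.1782262 , -0.55968182],
       [-0.54910516, -0.10874041, -0.82864893]]), 't': array([ 0.14885291, -0.42380901,  1.74006979])}
top {'fx': 439.1547545046126, 'fy': 439.1547545046126, 'cx': 322.6740831193984, 'cy': 236.17572394641962, 'R': array([[-0.02884967, -0.99949927,  0.01299626],
       [-0.98546199,  0.02626193, -0.16785401],
       [ 0.16742866, -0.01764986, -0.98572619]]), 't': array([-0.03388128,  0.60414044,  1.07993834])}
0.017
```

View pics/scene0.png

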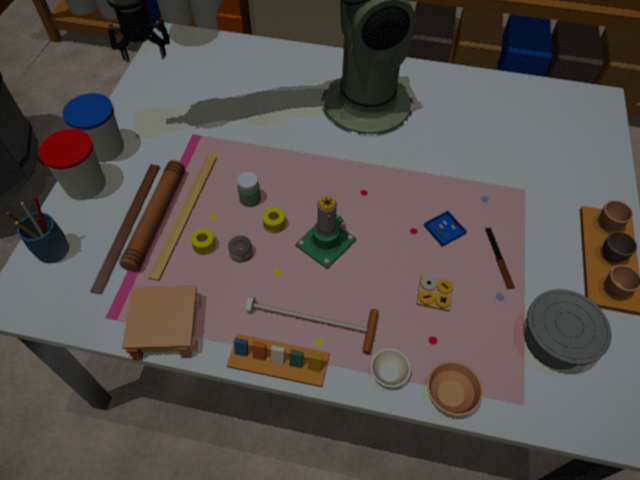

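View pics/top0.png

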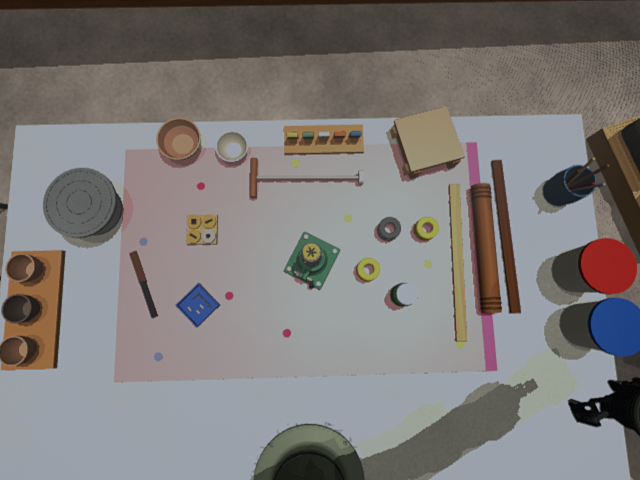

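The scene shows the grey ring at scene (240,248) / top (389,229). The two yellow rings, at top (427,229) and (368,269), are the look-alikes. The barrel with its star die is at scene (326,203) / top (312,252). Next I'll enlarge these and measure them.

```bash
cat > h.py <<'E'
import numpy as np
from workcell import telemetry, cams, job, bot
import cv2
def ray(c,u,v,z):
    d=c["R"].T@np.array([(u-c["cx"])/c["fx"],(v-c["cy"])/c["fy"],1.]); o=-c["R"].T@c["t"]
    return o+d*(z-o[2])/d[2]
def proj(c,X):
    p=c["R"]@np.array(X)+c["t"]; return np.array([c["fx"]*p[0]/p[2]+c["cx"],c["fy"]*p[1]/p[2]+c["cy"]])
def two(c1,p1,c2,p2):
    A=[];b=[]
    for c,p in((c1,p1),(c2,p2)):
        d=c["R"].T@np.array([(p[0]-c["cx"])/c["fx"],(p[1]-c["cy"])/c["fy"],1.]);d/=np.linalg.norm(d)
        o=-c["R"].T@c["t"];P=np.eye(3)-np.outer(d,d);A.append(P);b.append(P@o)
    return np.linalg.lstsq(np.vstack(A),np.hstack(b),rcond=None)[0]
E
python3 - <<'E'
from h import *
a=cv2.imread('pics/scene0.png');b=cv2.imread('pics/top0.png')
f=lambda im,x,y,w=40:cv2.resize(im[y-w//2:y+w//2,x-w//2:x+w//2],(380,380),interpolation=cv2.INTER_CUBIC)
g=np.vstack([np.hstack([f(a,240,248),f(b,389,229)]),np.hstack([f(a,326,203),f(b,312,252)])])
cv2.imwrite('pics/crop0.png',cv2.resize(g,(600,600)))
E
```

```text
(no output)
```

View pics/crop0.png

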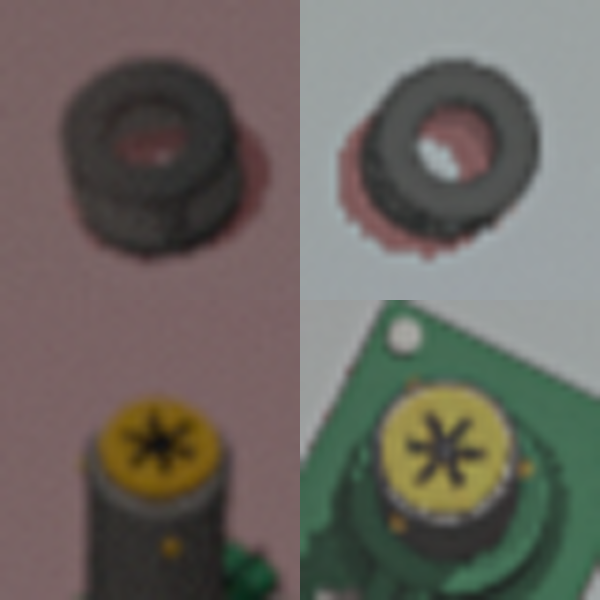

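The crop confirms a grey lip-up ring with a round window at top (390,228). It also shows the brass die and three small brass pins around the barrel in the top view, at crop (412,382), (527,467) and (398,522).

Run:
```python
from h import *
a=cv2.imread('pics/scene0.png');b=cv2.imread('pics/top0.png')
cs,ct=cams.get_calibration("scene"),cams.get_calibration("top")
def yel(im,x,y,w):
    r=im[y-w:y+w,x-w:x+w]; h=cv2.cvtColor(r,cv2.COLOR_BGR2HSV)
    m=cv2.inRange(h,(18,90,70),(35,255,255))
    n,l,st,ce=cv2.connectedComponentsWithStats(m); k=1+st[1:,4].argmax()
    c=max(cv2.findContours((l==k).astype('uint8'),0,1)[0],key=len)
    e=cv2.fitEllipse(c); return np.array(e[0])+[x-w,y-w],e[1]
ds=yel(a,326,200,15);dt=yel(b,312,252,15);print(ds,dt)
print("die",ray(cs,*ds[0],.175),ray(ct,*dt[0],.175),two(cs,ds[0],ct,dt[0]))
# crops: scale 7.5, window top 40px
P=lambda X,Y,x,y:(x-20+X/7.5-.5,y-20+Y/7.5-.5)
lt=P(156,139,389,229); ls=P(147,130,240,248)
print(lt,ls,"lip",ray(cs,*ls,.04),ray(ct,*lt,.04),two(cs,ls,ct,lt))
m=ray(ct,*dt[0],.175)
for q in((112,82),(227,167),(98,222)):
    X=ray(ct,*P(*q,312,252),.153);d=X-m;print("pin",X,np.hypot(d[0],d[1]),np.degrees(np.arctan2(d[1],d[0])))
s=telemetry.observe();print(cams.get_calibration("wrist"))
```

```text
(array([326.72089005, 202.59136009]), (12.467381477355957, 15.436623573303223)) (array([310.7639513 , 251.65549564]), (15.172253608703613, 15.94282054901123))
die [ 0.54906713 -0.01770296  0.175     ] [ 0.5469579  -0.02029314  0.175     ] [ 0.54714949 -0.01916736  0.17225349]
(389.3, 227.03333333333333) (239.1, 244.83333333333334) lip [ 0.62508737 -0.2238031   0.04      ] [ 0.62449595 -0.22581849  0.04      ] [ 0.62451023 -0.22505581  0.0390006 ]
pin [ 0.57189122 -0.01048844  0.153     ] 0.02679183845319572 21.46657241445668
pin [ 0.54427668 -0.04550806  0.153     ] 0.02535708031698253 -96.06970930761086
pin [ 0.52824528 -0.00517468  0.153     ] 0.024056797324916897 141.06426383722732
{'fx': 404.61004817605334, 'fy': 404.61004817605334, 'cx': 317.90530098776213, 'cy': 244.6152010962801, 'R': array([[ 3.73417349e-01, -9.27663136e-01, -7.67749928e-04],
       [-8.92230574e-01, -3.59380789e-01,  2.73441129e-01],
       [-2.53937170e-01, -1.01422652e-01, -9.61888434e-01]]), 't': array([-0.62575556, -0.03597009,  0.3781934 ])}
```

```bash
cat >> h.py <<'E'
from scipy.spatial.transform import Rotation as Ro
def delta(pos,yaw_deg,ref=None):
    "normalised deltas from current measured pose to a tool-down pose"
    s=telemetry.observe(); R=Ro.from_euler('xyz',s["tool_rot"])
    d=R.inv().apply(np.array(pos)-s["position"])/.15
    T=Ro.from_euler('xyz',[np.pi,0,np.radians(yaw_deg)])
    r=(R.inv()*T).as_rotvec()/np.radians(45)
    return np.round(d,3),np.round(r,3)
E
python3 - <<'E'
from h import *
print(delta([.6245,-.225,.20],120))
w=cams.get_calibration("wrist");s=telemetry.observe()
R=Ro.from_euler('xyz',s["tool_rot"]);print("cam in tool",R.inv().apply(-w["R"].T@w["t"]-s["position"]), (w["R"]@R.as_matrix()))
ct=cams.get_calibration("top")
for n,p,z in(("y1",(427,228),.04),("y2",(368,268),.03),("jar",(404,293),.085)): print(n,ray(ct,*p,z))
E
```

```text
(array([ 3.305, -1.221,  0.32 ]), array([-1.000e-03, -1.000e-03, -2.181e+00]))
cam in tool [ 0.06941722  0.00113133 -0.12534607] [[ 9.36448425e-04  9.99999536e-01 -2.24467118e-04]
 [-9.61910357e-01  8.39418647e-04 -2.73363787e-01]
 [-2.73363472e-01  4.71908333e-04  9.61910697e-01]]
y1 [ 0.61931424 -0.32456888  0.04      ]
y2 [ 0.51965859 -0.16625964  0.03      ]
jar [ 0.45076568 -0.2451561   0.085     ]
```

>>> arm_command([
  [1,1,-0.37,0.1,0,0,-0.7],
  [1,1,-0.37,0.1,0,0,-0.7],
  [1,1,-0.37,0.1,0,0,-0.7],
  [1,1,-0.37,0.1,0,0,-0.7],
])

```text
clock: 0.6
position: [0.3535, -0.4704, 0.2329]
tool_rot: [-3.141, -0.001, 0.938]
force: [-0.6, 0.1, 0.5]
grip_width: 0.0856
```

```bash
python3 -c "
from h import *
print(telemetry.observe()['position'],delta([.6245,-.225,.2],120))"
```

```text
[ 0.35350764 -0.47040037  0.23289895] (array([2.388, 0.489, 0.223]), array([ 0.   , -0.002, -1.473]))
```

>>> arm_command([
  [1,1,0.2,0.1,0,0,-0.7],
  [1,1,0.2,0.1,0,0,-0.7],
  [1,1,0.2,0.1,0,0,-0.7],
  [1,1,0.2,0.1,0,0,-0.7],
])

```text
clock: 1.1
position: [0.4658, -0.3691, 0.2178]
tool_rot: [-3.141, -0.001, 1.484]
force: [-1.0, -0.1, -0.2]
grip_width: 0.0852
```

```bash
python3 -c "
from h import *
print(telemetry.observe()['position'],delta([.6245,-.225,.2],120))"
```

```text
[ 0.46580348 -0.36908118  0.21782525] (array([1.049, 0.97 , 0.12 ]), array([ 0.   , -0.001, -0.778]))
```

>>> arm_command([
  [1,1,0.97,0.12,0,0,-0.78],
  [1,1,0.97,0.12,0,0,-0.78],
  [1,1,0.97,0.12,0,0,-0.78],
  [1,1,0.97,0.12,0,0,-0.78],
  [1,1,0.97,0.12,0,0,-0.78],
  [1,1,0.97,0.12,0,0,-0.78],
  [1,1,0.97,0.12,0,0,-0.78],
])

```text
clock: 1.98
position: [0.6223, -0.2356, 0.2005]
tool_rot: [-3.141, 0.001, 2.09]
force: [0.3, 0.5, 0.8]
grip_width: 0.0856
```

Run:
```python
from h import *
s=telemetry.observe();w=cams.get_calibration("wrist");im=cams.grab_frame("wrist");print(s['position'],s['tool_rot'],s['qpos'],s['qd'].round(3))
cv2.imwrite('pics/w1.png',im);print("expect",proj(w,[.6245,-.225,.04]))
import pickle;pickle.dump(w,open('w1.pkl','wb'))
```

```text
[ 0.62232477 -0.23558521  0.20052998] [-3.14090362e+00  6.99586269e-04  2.09046099e+00] [ 0.5785524   0.67441386 -0.49097919  1.51097043  0.34870186  1.04399007
  0.52181749] [-0.007  0.002 -0.01  -0.002 -0.001 -0.     0.003]
expect [328.00139077 216.09818595]
```

View pics/w1.png

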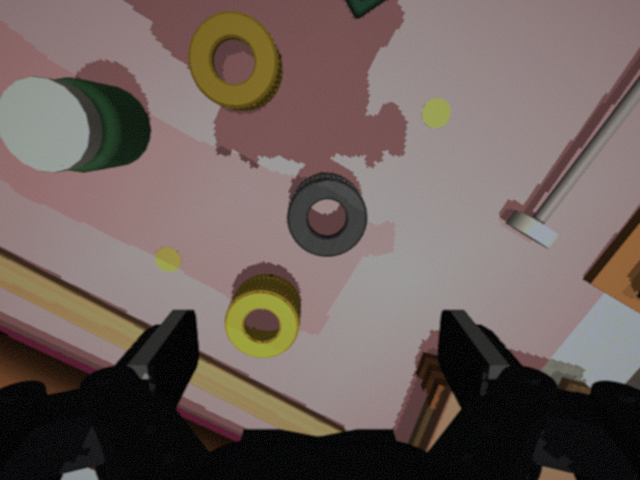

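The wrist view shows the grey collar at (327,216), 1 px from the predicted (328,216). The spaces to its left and right, where the jaws go, are free. I'll refine the position from the window and outer edge.

Run:
```python
from h import *
import pickle
w=pickle.load(open('w1.pkl','rb'));im=cv2.imread('pics/w1.png')
h=cv2.cvtColor(im,cv2.COLOR_BGR2HSV)
r=im[150:280,260:400].astype(int); g=r.max(2)-r.min(2)
m=((g<16)&(r.max(2)<115)&(r.max(2)>60)).astype('uint8')
m=cv2.morphologyEx(m,cv2.MORPH_OPEN,np.ones((3,3)))
cv2.imwrite('pics/m1.png',cv2.resize(m*255,None,fx=4,fy=4))
n,l,st,ce=cv2.connectedComponentsWithStats(m);k=1+st[1:,4].argmax()
cs,hi=cv2.findContours((l==k).astype('uint8'),cv2.RETR_CCOMP,1)
for c in cs:
    if len(c)>30:
        e=cv2.fitEllipse(c);p=np.array(e[0])+[260,150];print(p,e[1],ray(w,*p,.04))
print(delta([.6245,-.225,.023],120))
```

```text
[327.38435364 217.42412567] (70.51476287841797, 73.67166900634766) [ 0.62460458 -0.22606327  0.04      ]
[327.00032043 218.01911926] (45.58584976196289, 46.08832550048828) [ 0.62458454 -0.22657946  0.04      ]
(array([0.053, 0.046, 1.184]), array([-0.001,  0.001, -0.004]))
```

View pics/m1.png

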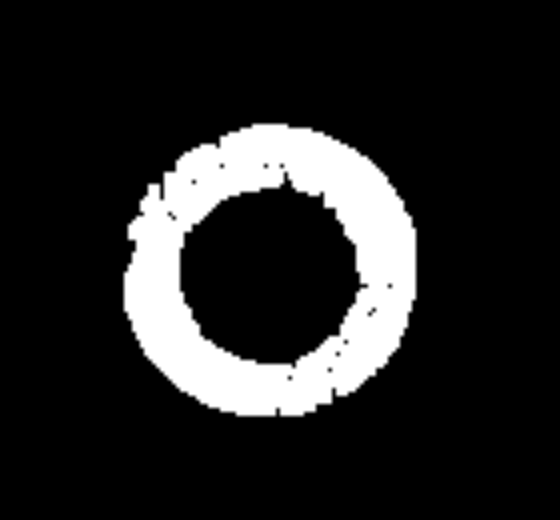

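```bash
python3 -c "
from h import *
print(delta([.6246,-.2255,.08],120),delta([.6246,-.2255,.023],120))"
```

```text
(array([0.05 , 0.045, 0.804]), array([-0.001,  0.001, -0.004])) (array([0.05 , 0.045, 1.184]), array([-0.001,  0.001, -0.004]))
```

>>> arm_command([
  [1,0.05,0.045,0.4,0,0,0],
  [1,0.05,0.045,0.8,0,0,0],
  [1,0.05,0.045,0.8,0,0,0],
])

```text
clock: 2.4
position: [0.6228, -0.2238, 0.077]
tool_rot: [-3.137, -0.005, 2.093]
force: [0.4, -0.7, 0.4]
grip_width: 0.0849
```

```bash
python3 -c "
from h import *
print(telemetry.observe()['position'],delta([.6246,-.2255,.023],120))"
```

```text
[ 0.62275097 -0.22379748  0.0769686 ] (array([-0.018,  0.007,  0.36 ]), array([-0.006, -0.006, -0.002]))
```

>>> arm_command([
  [1,0,0,0.3,0,0,0],
  [1,0,0,0.38,0,0,0],
  [1,0,0,0.38,0,0,0],
])

```text
clock: 2.78
position: [0.6259, -0.2243, 0.0249]
tool_rot: [3.141, 0.001, 2.093]
force: [-0.4, 0.1, 0.6]
grip_width: 0.085
```

>>> arm_command([
  [-0.2,0,0,0,0,0,0],
  [-0.6,0,0,0,0,0,0],
  [-1,0,0,0,0,0,0],
  [-1,0,0,0,0,0,0],
  [-1,0,0,0,0,0,0],
  [-1,0,0,0,0,0,0],
], newtons=60)

```text
clock: 3.52
position: [0.6261, -0.2244, 0.0256]
tool_rot: [3.141, 0.002, 2.094]
force: [-4.7, 0.8, 16.3]
grip_width: 0.0591
```

Run:
```python
from h import *
s=telemetry.observe();w=cams.get_calibration("wrist");im=cams.grab_frame("wrist");print(s['position'],s['tool_rot'],s['grip_width'],s['force'])
cv2.imwrite('pics/w2.png',im)
R=Ro.from_euler('xyz',s["tool_rot"]);print("tcp lip-centre expected px",proj(w,[s['position'][0],s['position'][1],.04]))
```

```text
[ 0.62606284 -0.22440164  0.02556855] [3.14074746e+00 1.95636692e-03 2.09366638e+00] 0.05909024846781209 [-4.71953229  0.75043954 16.25241395]
tcp lip-centre expected px [318.03269032 358.58862012]
```

View pics/w2.png

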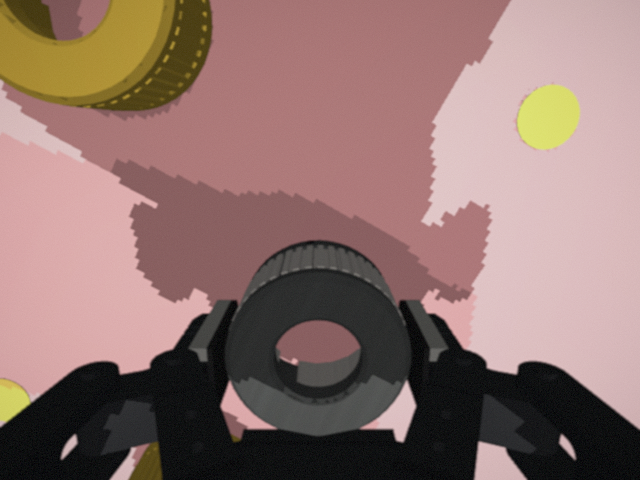

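The collar is held (59.1 mm across the pads) and centred, with its lip at about (319,353) in the wrist view. I'll lift it now.

>>> arm_command([
  [-1,0,0,-0.1,0,0,0],
  [-1,0,0,-0.5,0,0,0],
  [-1,0,0,-1,0,0,0],
  [-1,0,0,-1,0,0,0],
  [-1,0,0,-1,0,0,0],
])

```text
clock: 4.2
position: [0.6255, -0.2241, 0.1745]
tool_rot: [3.141, 0.001, 2.094]
force: [-0.2, 0.0, -1.9]
grip_width: 0.059
```

>>> arm_command([
  [-1,0,0,-0.2,0,0,0],
  [-1,0,0,-0.6,0,0,0],
  [-1,0,0,-0.6,0,0,0],
  [-1,0,0,-0.6,0,0,0],
])

```text
clock: 4.7
position: [0.6247, -0.2238, 0.2614]
tool_rot: [-3.14, -0.002, 2.094]
force: [0.4, 0.9, -3.3]
grip_width: 0.0593
```

Run:
```python
from h import *
s=telemetry.observe();print(s['position'],s['force'],s['grip_width'])
w=cams.get_calibration("wrist");print(proj(w,[.548,-.0195,.175]))
cam=-w["R"].T@w["t"];print(cam)
im=cams.grab_frame("wrist");cv2.imwrite('pics/w3.png',im)
print(delta([.548,-.019,.26],120))
```

```text
[ 0.62467943 -0.22383994  0.26143797] [ 0.37281427  0.91468979 -3.3041317 ] 0.059317437572327186
[ 406.98209339 -247.92713259]
[ 0.59073796 -0.1648334   0.38689333]
(array([1.438, 0.24 , 0.01 ]), array([-0.003, -0.003, -0.   ]))
```

View pics/w3.png

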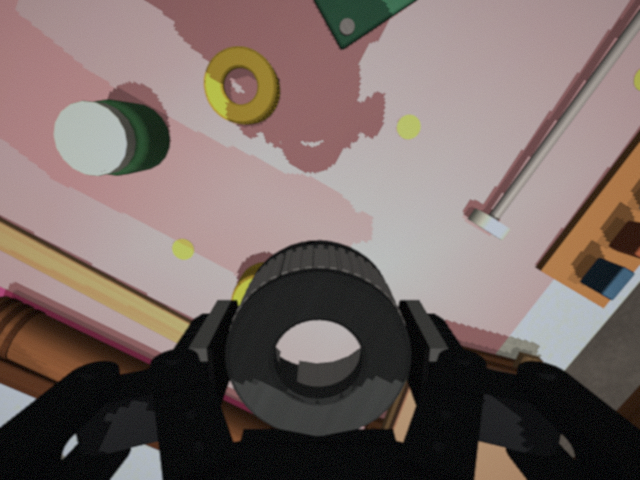

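>>> arm_command([
  [-1,0.4,0.1,0,0,0,0],
  [-1,0.8,0.24,0,0,0,0],
  [-1,0.8,0.24,0,0,0,0],
  [-1,0.8,0.24,0,0,0,0],
])

```text
clock: 5.25
position: [0.5962, -0.1021, 0.262]
tool_rot: [-3.14, -0.001, 2.094]
force: [-0.2, -0.2, -2.0]
grip_width: 0.0586
```

Run:
```python
from h import *
s=telemetry.observe();print(s['position'],s['qd'].round(3))
w=cams.get_calibration("wrist");im=cams.grab_frame("wrist");cv2.imwrite('pics/w4.png',im)
import pickle;pickle.dump(w,open('w4.pkl','wb'));print(proj(w,[.548,-.0195,.175]))
```

```text
[ 0.5961777  -0.10209366  0.26202942] [ 0.023  0.005  0.01  -0.013  0.001  0.003  0.002]
[317.59107824  71.1132885 ]
```

View pics/w4.png

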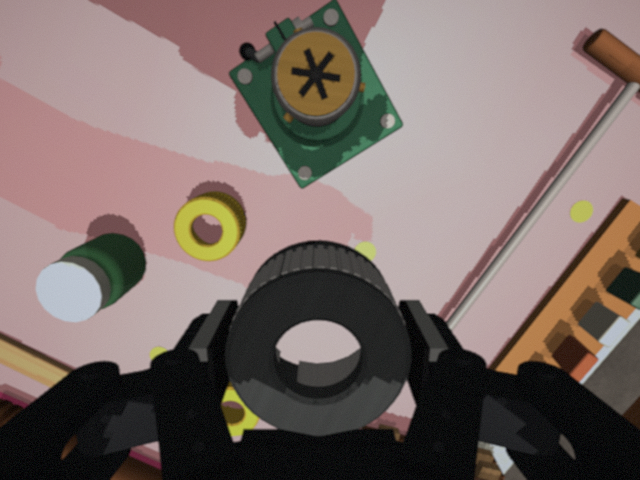

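The wrist view shows the die at about (316,75), within 4 px of the prediction. I'll fit both the die and the held lip.

Run:
```python
from h import *
import pickle
w=pickle.load(open('w4.pkl','rb'));im=cv2.imread('pics/w4.png')
h=cv2.cvtColor(im[10:140,250:380],cv2.COLOR_BGR2HSV);m=cv2.inRange(h,(12,100,90),(30,255,255))
n,l,st,ce=cv2.connectedComponentsWithStats(m);k=1+st[1:,4].argmax()
c=max(cv2.findContours((l==k).astype('uint8'),0,1)[0],key=len);e=cv2.fitEllipse(cv2.convexHull(c));p=np.array(e[0])+[250,10]
print(p,e[1],ray(w,*p,.175), 'diam mm',e[1][1]/404.6*((w['R']@[.548,-.02,.175]+w['t'])[2])*1e3)
# lip: project circles at lip height with TCP centre, for reading offsets
pos=np.array([.5962,-.1021,.2620]);z=.262+.0144
for r in(.014,.03):
    q=np.array([proj(w,[pos[0]+r*np.cos(t),pos[1]+r*np.sin(t),z]) for t in np.linspace(0,6.28,60)])
    print(r,q.min(0),q.max(0))
    cv2.polylines(im,[q.astype(np.int32)],True,(0,0,255),1)
cv2.imwrite('pics/w4c.png',cv2.resize(im[220:460,200:440],(600,600)))
```

```text
[315.44413757  73.35046387] (77.02405548095703, 83.55512237548828) [ 0.54760001 -0.02089807  0.175     ] diam mm 40.67819633065046
0.014 [272.92580917 317.17079168] [363.28418751 397.18320303]
0.03 [221.15678036 266.77533343] [415.01228107 438.80147228]
```

View pics/w4c.png

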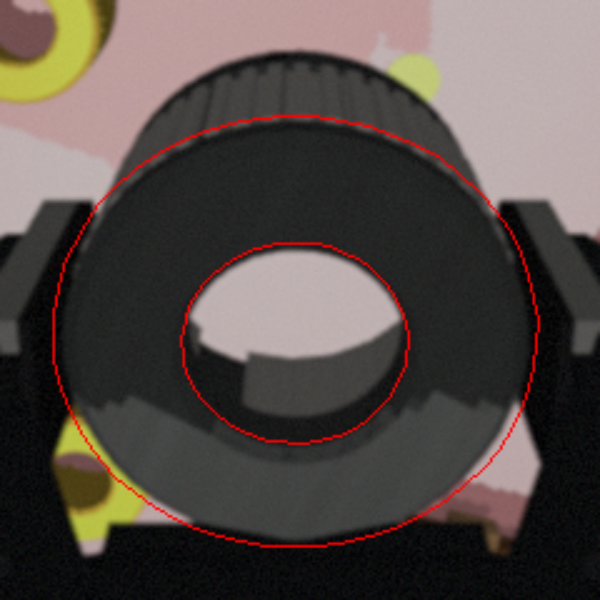

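```bash
python3 -c "
from h import *
print(telemetry.observe()['position'],delta([.5478,-.0200,.215],120))"
```

```text
[ 0.59627337 -0.10283817  0.26210735] (array([ 0.64 , -0.004,  0.315]), array([-0.002, -0.001, -0.002]))
```

>>> arm_command([
  [-1,0.3,0,0,0,0,0],
  [-1,0.64,0,0,0,0,0],
  [-1,0.64,0,0.15,0,0,0],
  [-1,0.64,0,0.31,0,0,0],
  [-1,0.64,0,0.31,0,0,0],
  [-1,0.64,0,0.31,0,0,0],
])

```text
clock: 6.05
position: [0.549, -0.0193, 0.2172]
tool_rot: [3.141, -0.0, 2.093]
force: [0.3, 0.4, -0.5]
grip_width: 0.0591
```

Run:
```python
from h import *
s=telemetry.observe();print(s['position'],s['force'],delta([.5478,-.0200,.18],120))
a=cams.grab_frame("scene");b=cams.grab_frame("top");c=cams.grab_frame("wrist")
f=lambda im,x,y,w=60:cv2.resize(im[y-w//2:y+w//2,x-w//2:x+w//2],(400,400),interpolation=cv2.INTER_CUBIC)
cv2.imwrite('pics/c5.png',np.hstack([f(a,326,193),f(b,312,252)]));cv2.imwrite('pics/w5.png',c)
```

```text
[ 0.54899973 -0.01929407  0.21723402] [ 0.25684816  0.39181999 -0.50083416] (array([-0.   , -0.009,  0.248]), array([ 0.   , -0.   , -0.002]))
```

View pics/c5.png

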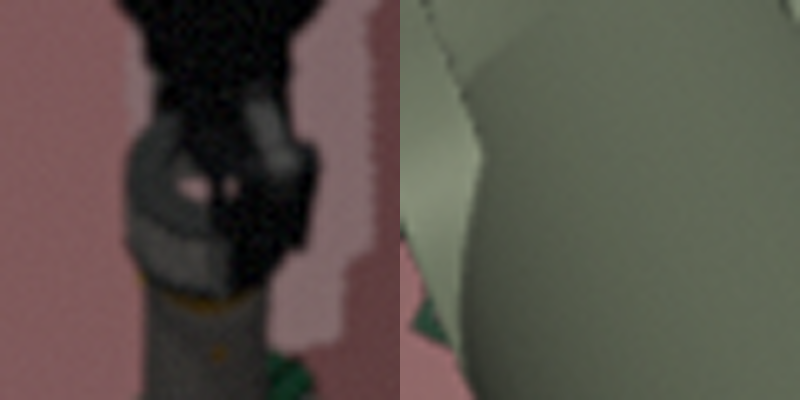

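View pics/w5.png

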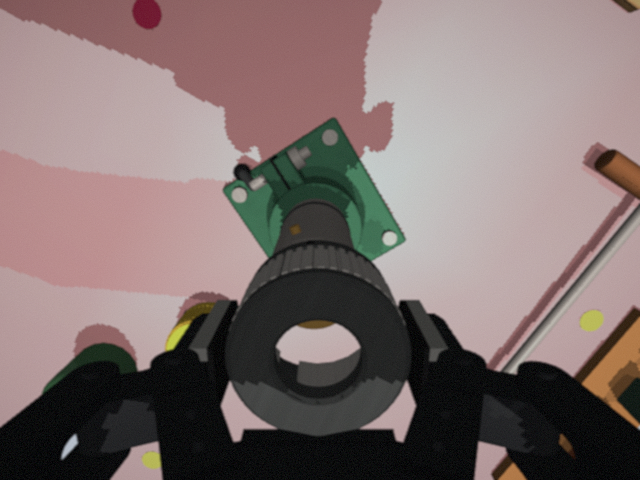

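The scene crop shows the collar straight above the barrel, within about 1 mm. Descending gently with a −1.5 mm jaw-axis correction.

>>> arm_command([
  [-1,0,-0.01,0.06,0,0,0],
  [-1,0,-0.01,0.12,0,0,0],
  [-1,0,-0.01,0.17,0,0,0],
  [-1,0,-0.01,0.19,0,0,0],
  [-1,0,-0.01,0.19,0,0,0],
])

```text
clock: 6.82
position: [0.5473, -0.0194, 0.1881]
tool_rot: [-3.141, -0.0, 2.094]
force: [0.3, 0.2, -1.2]
grip_width: 0.0591
```

Run:
```python
from h import *
s=telemetry.observe();print(s['position'],s['tool_rot'],s['force'],s['moment'])
a=cams.grab_frame("scene")
f=lambda im,x,y,w=60:cv2.resize(im[y-w//2:y+w//2,x-w//2:x+w//2],(500,500),interpolation=cv2.INTER_CUBIC)
cv2.imwrite('pics/c6.png',f(a,326,203))
```

```text
[ 0.54729758 -0.01943922  0.18809118] [-3.14136058e+00 -2.61517276e-04  2.09408571e+00] [ 0.33861891  0.17038099 -1.19355706] [ 0.01723179  0.02216011 -0.01676693]
```

View pics/c6.png

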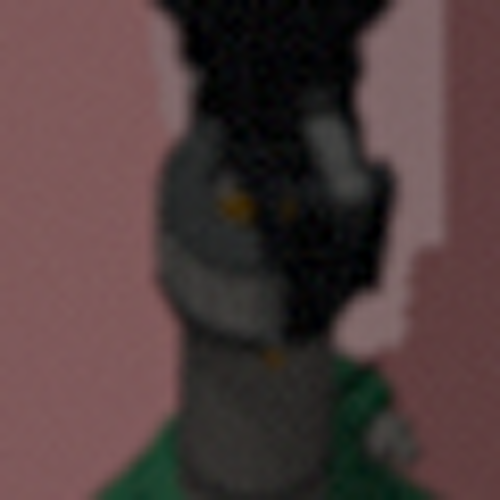

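The collar is over the mouth with no side force. Now down to the pins.

>>> arm_command([
  [-1,0,0,0.02,0,0,0],
  [-1,0,0,0.04,0,0,0],
  [-1,0,0,0.05,0,0,0],
  [-1,0,0,0.06,0,0,0],
  [-1,0,0,0.06,0,0,0],
])

```text
clock: 7.5
position: [0.5474, -0.0195, 0.1797]
tool_rot: [3.141, 0.0, 2.094]
force: [-2.4, 0.4, 8.5]
grip_width: 0.0591
```

>>> arm_command([
  [-1,0,0,0,0,0,0.07],
  [-1,0,0,0,0,0,0.14],
  [-1,0,0,0,0,0,0.21],
  [-1,0,0,0,0,0,0.28],
  [-1,0,0,0,0,0,0.35],
  [-1,0,0,0,0,0,0.42],
  [-1,0,0,0,0,0,0.49],
  [-1,0,0,0,0,0,0.56],
])

```text
clock: 8.5
position: [0.548, -0.0195, 0.1803]
tool_rot: [3.14, 0.0, 1.653]
force: [-2.2, -2.1, 14.9]
grip_width: 0.0588
```

```bash
python3 -c "
from h import *
s=telemetry.observe();print(s['position'],s['force'],s['moment'],s['qpos'])"
```

```text
[ 0.54803826 -0.01946926  0.18033368] [-2.2387918  -2.13974797 14.86957052] [-0.32748882  0.44949597  0.36256884] [ 0.24481881  0.5139704  -0.4330848   1.85404011  0.28352442  0.83239748
 -0.24931394]
```

>>> arm_command([
  [-1,0,0,-0.004,0,0,0.07],
  [-1,0,0,-0.004,0,0,0.14],
  [-1,0,0,-0.004,0,0,0.21],
  [-1,0,0,-0.004,0,0,0.28],
  [-1,0,0,-0.004,0,0,0.35],
  [-1,0,0,-0.004,0,0,0.42],
  [-1,0,0,-0.004,0,0,0.49],
  [-1,0,0,-0.004,0,0,0.56],
])

```text
clock: 9.5
position: [0.5479, -0.0197, 0.1806]
tool_rot: [3.14, -0.0, 1.213]
force: [0.6, -2.1, 7.5]
grip_width: 0.0588
```

```bash
python3 -c "
from h import *
s=telemetry.observe();print(s['position'],s['force'],s['moment'],s['qpos'])"
```

```text
[ 0.54786572 -0.01966316  0.18058289] [ 0.61301527 -2.05425117  7.47749351] [-0.28319143  0.16397337  0.24578115] [ 0.16525789  0.49989614 -0.32268062  1.85814125  0.2110576   0.81529437
 -0.62407057]
```

>>> arm_command([
  [-1,0,0,0,0,0,0.07],
  [-1,0,0,0,0,0,0.14],
  [-1,0,0,0,0,0,0.21],
  [-1,0,0,0,0,0,0.28],
  [-1,0,0,0,0,0,0.35],
  [-1,0,0,0,0,0,0.42],
  [-1,0,0,0,0,0,0.49],
  [-1,0,0,0,0,0,0.56],
])

```text
clock: 10.5
position: [0.5479, -0.0196, 0.1806]
tool_rot: [3.14, -0.001, 0.773]
force: [-1.4, -2.0, 8.1]
grip_width: 0.059
```

```bash
python3 -c "
from h import *
s=telemetry.observe();print(s['position'],s['force'],s['moment'],s['qpos'])"
```

```text
[ 0.54793351 -0.01956433  0.18059091] [-1.38209915 -2.00231594  8.10446938] [-0.30773363  0.16185843  0.18727219] [ 0.0836548   0.49070791 -0.21154207  1.86244716  0.13873267  0.80099132
 -0.99819362]
```

>>> arm_command([
  [-1,0,0,0,0,0,0.07],
  [-1,0,0,0,0,0,0.14],
  [-1,0,0,0,0,0,0.21],
  [-1,0,0,0,0,0,0.28],
  [-1,0,0,0,0,0,0.35],
  [-1,0,0,0,0,0,0.42],
  [-1,0,0,0,0,0,0.49],
  [-1,0,0,0,0,0,0.56],
])

```text
clock: 11.5
position: [0.548, -0.0195, 0.1806]
tool_rot: [3.141, -0.002, 0.333]
force: [-0.0, -1.7, 6.4]
grip_width: 0.0591
```

Run:
```python
from h import *
s=telemetry.observe();print(s['position'],s['force'],s['moment'],s['qpos'])
cv2.imwrite('pics/w7.png',cams.grab_frame("wrist"))
```

```text
[ 0.54802722 -0.0195222   0.18060717] [-0.00657923 -1.6684334   6.35946894] [-0.2582194  -0.04090592  0.14052864] [ 7.34875077e-04  4.85858641e-01 -9.92358197e-02  1.86681432e+00
  6.54901923e-02  7.90251077e-01 -1.37079834e+00]
```

View pics/w7.png

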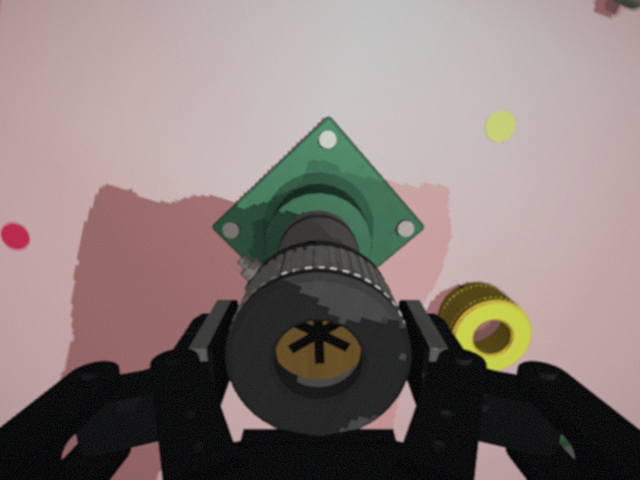

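The collar still rests on the pins after about 100° of turning. I'll keep going.

>>> arm_command([
  [-1,0,0,0,0,0,0.07],
  [-1,0,0,0,0,0,0.14],
  [-1,0,0,0,0,0,0.21],
  [-1,0,0,0,0,0,0.28],
  [-1,0,0,0,0,0,0.35],
  [-1,0,0,0,0,0,0.42],
  [-1,0,0,0,0,0,0.49],
  [-1,0,0,0,0,0,0.56],
])

```text
clock: 12.55
position: [0.5474, -0.0194, 0.1799]
tool_rot: [-3.141, -0.0, -0.107]
force: [-0.3, -0.5, -1.9]
grip_width: 0.059
```

```bash
python3 -c "
from h import *
s=telemetry.observe();print(s['position'],s['tool_rot'],s['force'],s['moment'],s['qpos'])"
```

```text
[ 0.54737475 -0.01940196  0.17989773] [-3.14148780e+00 -9.53431328e-05 -1.06829901e-01] [-0.31831129 -0.48839971 -1.92791487] [-0.01838034  0.00642351  0.01849035] [-0.08328145  0.48617778  0.01430945  1.87224025 -0.00959935  0.78312759
 -1.74145363]
```

The vertical force has vanished and z has sunk, so the pins are at the keyways. Pushing down 5 mm to check.

>>> arm_command([
  [-1,0,0,0.01,0,0,0],
  [-1,0,0,0.02,0,0,0],
  [-1,0,0,0.03,0,0,0],
  [-1,0,0,0.03,0,0,0],
])

```text
clock: 13.05
position: [0.5473, -0.0196, 0.1752]
tool_rot: [-3.142, 0.0, -0.105]
force: [-0.8, 0.5, -2.4]
grip_width: 0.0591
```

```bash
python3 -c "
from h import *
s=telemetry.observe();print(s['position'],s['tool_rot'],s['force'],s['moment'])"
```

```text
[ 0.54725297 -0.01956289  0.17524384] [-3.14157959e+00  2.44032043e-04 -1.04882290e-01] [-0.83056907  0.52841366 -2.39372879] [ 0.04301261 -0.04343279 -0.07676079]
```

It drops freely. Pressing home.

>>> arm_command([
  [-1,0,0,0.02,0,0,0],
  [-1,0,0,0.04,0,0,0],
  [-1,0,0,0.06,0,0,0],
  [-1,0,0,0.075,0,0,0],
  [-1,0,0,0.085,0,0,0],
  [-1,0,0,0.09,0,0,0],
  [-1,0,0,0.09,0,0,0],
], newtons=80)

```text
clock: 13.92
position: [0.5474, -0.0195, 0.1636]
tool_rot: [-3.141, -0.001, -0.105]
force: [-13.4, 1.3, 36.8]
grip_width: 0.0588
```

```bash
python3 -c "
from h import *
s=telemetry.observe();print(s['position'],s['tool_rot'],s['force'],s['moment'])"
```

```text
[ 0.54739302 -0.01953351  0.16355852] [-3.14132655e+00 -8.36288472e-04 -1.05451583e-01] [-13.36718524   1.28962145  36.79926059] [ 0.07934146  2.9485205  -0.00944231]
```

Run:
```python
from h import *
a=cams.grab_frame("scene");c=cams.grab_frame("wrist");s=telemetry.observe();print(s['position'],s['force'],s['moment'])
f=lambda im,x,y,w=60:cv2.resize(im[y-w//2:y+w//2,x-w//2:x+w//2],(400,400),interpolation=cv2.INTER_CUBIC)
cv2.imwrite('pics/c8.png',np.hstack([f(a,326,208),cv2.resize(c[200:440,200:440],(400,400))]))
```

```text
[ 0.54739212 -0.01951008  0.16354843] [-12.39591577  -0.07289897  35.98130151] [ 0.08619163  2.88848574 -0.00362372]
```

View pics/c8.png

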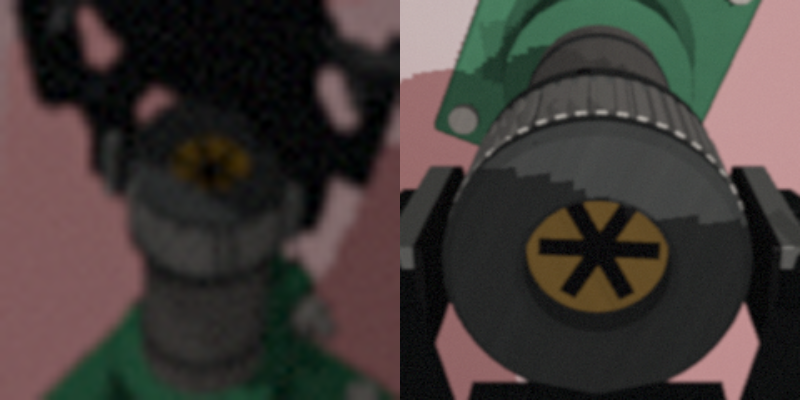

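The collar is seated on the barrel and upright. The die shows through the window, about a lip thickness down. There is a 13 N side push, so I'll relax x slightly and see whether it settles further.

>>> arm_command([
  [-1,-0.003,0,0,0,0,0],
  [-1,-0.005,0,0,0,0,0],
  [-1,-0.005,0,0,0,0,0],
  [-1,-0.005,0,0,0,0,0],
])

```text
clock: 14.52
position: [0.5474, -0.0195, 0.1636]
tool_rot: [-3.141, -0.002, -0.105]
force: [-7.6, 1.8, 32.5]
grip_width: 0.0586
```

```bash
python3 -c "
from h import *
s=telemetry.observe();print(s['position'],s['tool_rot'],s['force'],s['moment'])"
```

```text
[ 0.54736126 -0.01951146  0.16359669] [-3.14123257e+00 -2.34566531e-03 -1.05396684e-01] [-7.58906867  1.75760558 32.49494479] [-0.0810958   1.75446984 -0.04249049]
```

>>> arm_command([
  [-1,-0.002,0,-0.004,0,0,0],
  [-1,-0.002,0,-0.004,0,0,0],
  [-1,-0.002,0,-0.004,0,0,0],
])

```text
clock: 14.9
position: [0.5473, -0.0195, 0.1637]
tool_rot: [-3.141, -0.003, -0.105]
force: [-2.1, -1.3, 18.3]
grip_width: 0.0585
```

Run:
```python
from h import *
s=telemetry.observe();print(s['position'],s['tool_rot'],s['force'],s['moment'])
a=cams.grab_frame("scene");w=cams.get_calibration("wrist");c=cams.grab_frame("wrist");cs=cams.get_calibration("scene")
cv2.imwrite('pics/w9.png',c);cv2.imwrite('pics/s9.png',a)
# predicted lip outline if home (lip top at .178) and 4 mm high
for z,col in((.178,(0,0,255)),):
  for r in(.014,.03):
    for im,k in((a,cs),(c,w)):
        q=np.array([proj(k,[.5474+r*np.cos(t),-.0195+r*np.sin(t),z]) for t in np.linspace(0,6.28,60)])
        if im is c: cv2.polylines(im,[q.astype(np.int32)],True,col,1); print(r,q.min(0),q.max(0))
        else: print('scene',r,q.min(0),q.max(0))
cv2.imwrite('pics/w9c.png',cv2.resize(c[200:440,200:440],(600,600)))
s=telemetry.observe();print(s['clock'],s['position'],s['force'])
```

```text
[ 0.54729492 -0.01948791  0.16365939] [-3.14127617e+00 -2.60478027e-03 -1.05309906e-01] [-2.07691361 -1.30502537 18.30277526] [-0.13120807  0.5056914  -0.00155696]
scene 0.014 [320.16402451 196.42121617] [332.11204135 205.89110816]
0.014 [269.44854506 321.96553797] [359.39241363 401.51291571]
scene 0.03 [313.33533406 191.11420965] [338.9333755  211.40973452]
0.03 [217.78069683 271.8824984 ] [411.04395659 442.90535564]
15.0 [ 0.54733669 -0.01946815  0.16367918] [-1.34179449 -1.05383191 19.44361472]
```

View pics/w9c.png

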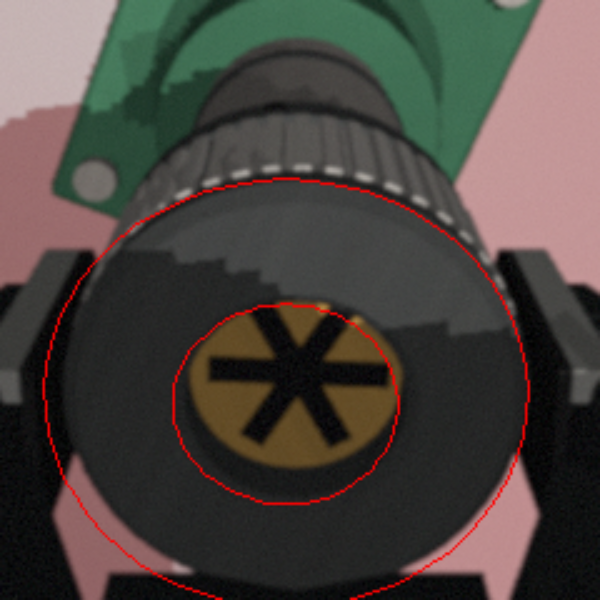

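Run:
```python
from h import *
s=telemetry.observe();print(s['clock'],s['position'],s['force'],abs(s['qd']).max())
print(job.job_done())
```

```text
15.0 [ 0.54733669 -0.01946815  0.16367918] [-1.34179449 -1.05383191 19.44361472] 0.0015371391438025134
the job is handed in; nothing more can be done
None
```

The collar is on the barrel, keyed over the pins and pressed home. The gripper is still holding it down with about 19 N, so you can put in the locking screws. I handed the job in at 15.0 s of the 45 s allowed; no verdict is reported.

I gripped the grey collar, not the yellow look-alikes, and lowered it onto the pins. After about 126° of turning under roughly 6 to 15 N (a little more than "a few newtons"), the push force vanished and it dropped over the pins.

**Last checks:**
- **Hard stop:** when I backed the commanded height off 0.6 mm, the force fell from 32 to 18 N but the tool rose less than 0.1 mm. That means the lip is on the rim and not just on the spring.
- **Upright and still:** the tool tilt is about 0.003 rad, nothing is moving, and the die shows centred in the collar's window.
- **Depth:** travel from the pin stop was about 17.0 mm, against 17.5 mm nominal. That puts the underside about 31.5 mm below the rim, where 30.5 mm is required.

**What disagreed:** the last outline I projected into the wrist view was 1–2 mm off the lip, within the stated calibration error. Pressing down first caused a 13 N side push, which I reduced to about 1–2 N by shifting sideways and easing off slightly. I did not touch the other things on the table, but took no final picture of the whole table.

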